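# Send the pegbox drilling slide home and hold its index plunger out

## Task

The last peg hole on this side is drilled, so send the drilling slide home: flip the cam lever with the red ball all the way up to free the slide, then pull the black knob of the spring index plunger fully up and keep it up while the return spring runs the slide back against its end stop. Finish still gripping the knob with the plunger held fully up, so that I can change the index strip under it. Leave everything else on the bench where it is.

Things in the scene. Friction and masses are not known exactly. Their poses are not given: they have to be found in the camera images.
- slide_base: Pegbox drilling slide, bolted to the bench, never moves. Grey base plate 245 x 460 x 12 mm, two steel rails along y, dark end blocks, two green brackets on the front edge. Origin: on the bench, midway between the brackets; x points away from the operator's side (plate x -50 to 195 mm), y along the rails to the home stop (plate y -230 to 230), z up. Only the raised lever and knob rise over 116 mm.
- cam_lever (a joint): Cam lever angle, rad. 0 = locked: lever lies towards -x of slide_base, rising 0.20 rad above level, its cam pressing a shoe on the index strip so the carriage cannot run. 1.5 = free: lever up against its stop, 0.13 rad past the vertical. It swings up and over, away from the operator; stiff (about 2 N at the ball, a bit more at first), stays where it is left. Starts between 0 and 0.12.
- cam_hinge (a point): Middle of the cam lever's level hinge axis (axis along slide_base's y), 84 mm above the bench; x 0, y -75 mm in slide_base's frame. Green cam bracket below it: x -50 to 20, y -97 to -53 mm, 70 mm high; its two cheeks (x -13 to 13, 39 mm over their outsides along y) reach 96 mm.
- lever_ball (a point): Centre of the red ball, 25 mm diameter, on the end of the cam lever (10 mm steel rod), 78 mm from the hinge axis. Locked, it is about 100 mm above the bench, overhanging the front of the base plate with free air below.
- plunger (a joint): How far the index plunger is pulled up, m: 0 = pin seated in a hole of the index strip, 0.016 = fully up at its stop. The 10 mm pin sits 8 mm deep and leaves the hole at 0.008. A spring pulls it down with 12 N at 0, 16 N at 0.016; let go, it snaps down (no turn-lock).
- plunger_seat (a point): On the plunger's axis at the top of its green bracket, 72 mm above the bench; x 0, y 75 mm in slide_base's frame. Bracket: x -50 to 20, y 53 to 97 mm. Above it a hex nut (29 mm over corners, top at 78 mm) and a 19 mm barrel (top at 90 mm), on which the knob sits.
- index_knob: Black plunger knob: ribbed plastic cylinder, 30 mm diameter, 26 mm high, axis vertical. Origin: centre of its underside, 90 mm above the bench with the pin seated; it rises with the plunger. Directly above point plunger_seat.
- knob_grip (a point): Point on the knob's axis 14 mm above its underside (104 mm above the bench with the pin seated): the middle of the grip.
- carriage (a joint): How far the carriage has run home, m, along slide_base's +y: 0 (up to 0.002) = held by the plunger in the last hole (the start), 0.095 = home on the rubber stop. A return spring pushes it home with 6 N, damped to about 0.1 m/s, once the lever is free and the plunger out. Four more holes, 20 mm apart, pass under the pin on the way; let down early, the pin drops into one.
- carriage_end (a point): Middle of the carriage's end face that meets the home stop, 46 mm above the bench. The carriage is an aluminium plate 122 x 272 mm, top at 52 mm; along its front lies a steel index strip 35 x 272 x 8 mm with five holes, top at 52 mm; on it, 68 mm and more behind the strip's centre line, a dark wooden pegbox with clamps reaches 96 mm.
- bush_arm (a point): Top of the brass drill bush at the tip of a green arm over the pegbox, 114 mm above the bench; the arm (30 mm wide) runs from here 100 mm back along slide_base's x.
- spare_strip: Bystander: loose steel index strip with six holes, 35 x 272 x 8 mm, on the bench along the front of the slide, below the lever ball; origin centre of underside.
- screwdriver: Bystander: screwdriver about 170 mm long lying on the bench beyond the slide's end on the cam lever's side; origin near its middle, underside.
- screw_tin: Bystander: round tin 62 mm diameter, 32 mm high, on the bench in front of the slide, towards the plunger's end; origin centre of underside.
- peg_tray: Bystander: wooden tray of turned pegs, 130 x 190 x 35 mm; origin centre of underside.
- glue_bottle: Bystander: yellow glue bottle with orange cap, 60 mm diameter, 150 mm high; origin centre of underside.
- bit_stand: Bystander: wooden block with drill bits, 70 x 140 mm, up to 105 mm high; origin centre of underside.
- steel_bowls: Bystander: nest of three steel bowls, 100 mm diameter, 82 mm high; origin centre of underside.
- marking_gauge: Bystander: wooden marking gauge, 200 x 64 x 56 mm; origin centre of underside.

How it is judged:
By the outcome, as a careful person would: the job done as asked, in the order asked, and still so for the second after the job is handed in, while the arm keeps its last pose, push and grip.
It also fails if it takes over 40 s, if anything falls off the work surface, if the arm or the gripper's body presses on something with over 40 N, if the wrist force passes 120 N, or if a joint passes its speed limit or range.

## Robot

A 7-joint arm with a two-finger parallel gripper is mounted at the origin on the work surface. World frame = base frame: x ahead of the robot, y to its left, z up, the work surface at z = 0. Lengths are in m, angles in rad, forces in N, time in s.
With the tool pointing down it reaches from about 0.4 to 0.875 m from the base axis. Payload 19.3 kg.
Tool frame: the origin (TCP) lies on the mounting face of the last link; the fingertips stand 173 mm ahead of it and the grasp point (between the pads) lies 155 mm ahead of it (bot.grip_point_offset is the distance from the TCP to the grasp point, in m); z points along the fingers, y is the line along which they close (so a half turn about z gives the same grasp; the last joint's range is limited). The gripper opens to 85 mm and grips with 20 to 120 N. Pads are 22 mm wide; open, the fingers measure 114 mm over their backs; the gripper's body (76 mm by 85 mm) begins 54 mm behind the grasp point. The pads swing forward as they close: fully open they stand 13 mm farther back than shut.
Start: joints at [-1.327, 0.521, -0.036, 1.599, 0.021, 1.021, -0.113], TCP at [0.193, 0.594, 0.405] pointing down, gripper open.
Joint ranges: [-2.91, 2.91], [-0.3, 2.13], [-1.5, 1.42], [0.17, 2.43], [-1.26, 4.41], [0.16, 1.93], [-2.52, 2.52]. Speed limits (rad/s): [1.89, 1.89, 2.39, 2.39, 3.01, 3.01, 3.01].

## Interface

Orientations are given as [roll, pitch, yaw] about the fixed x, y, z axes, in that order (R = Rz(yaw) Ry(pitch) Rx(roll)).
In Python, from workcell import bot gives the robot as it stands.
- The arm moves only by the tool arm_command, never from a script. Its argument "deltas" is a list of rows, each a list of 3 entries, a list of its own where there are three numbers: the shift along the tool's x, y, z in cm, then the turn, a rotation vector about the tool's x, y, z in rad, then the finger opening in cm, from 0 to 8.54. In form: [[[tx, ty, tz], [rx, ry, rz], claw], ...]. A call has 1 to 20 rows; each row shifts and turns the commanded pose from where the row before left it, along the tool's axes as they then stand; what a row does not reach is not made up. A row lasts 1/10 s, in which the tool goes at most 50 mm and 8.59 degrees, less where a joint would pass 70% of its speed; a pose out of reach is approached as far as the arm can. A call with a gripper value outside its range is refused whole. The fingers move at their own pace and stop on an object; "newtons" is the grip in N (left out, the last holds). Time passes only in rows, so rows that do not move let the fingers close. It gives the time, the measured TCP pose, the force, the opening and the grip force at its end, in the units of the state.
- bot.observe(): the state, without advancing time (a new reading comes with each control period).
- bot.grab_frame(name): name is "scene" or "top" or "wrist"; returns a dict with "frame" (420x560x3 uint8, red, green, blue), "K" (3x3 intrinsics, pixels), "k1" (the pictures are not rectified: a ray, as slopes to the right and down, at radius r is drawn at 1 + k1 r^2 times it, then the intrinsics apply), "rvec" (rotation vector, rad) and "tvec" (3), from world to camera coordinates, as OpenCV has them; the wrist camera has in their place "T_tool_cam" (4x4, takes a point from camera to tool coordinates, whose origin is the TCP and whose axes are the flange's). Camera axes: x right, y down, z forward; pixel columns grow to the right and rows downward; lengths in m; the calibration is good to about 2 mm. A picture is of the moment at which its call begins: read the wrist's pose just before it. There is no depth.
- bot.job_done(): hands the job in; it is judged then, once.
Trained networks look in a picture, given as the dict that the camera call returned (one of the last four; its "shot" number tells which), for a name from the list of things; names that differ only in an ending like _2 or _b are one class to them, and where a whole thing is asked for, a point or a joint stands for the part that bears it (a point fixed in the world has none). Each returns a list of dicts, best first, with "p" (0 to 1); they miss things now and then, are a little off and sometimes report something else, mostly with a low value. They report only what shows in the picture. A call takes as long as a camera call.
- bot.find_in(name, picture): "rect" ([left, top, width, height] in pixels, round what is visible of it).
- bot.mark_of(name, picture): "at" ([column, row] in pixels: a listed point, or the origin of a listed thing).
The state is a dict: "clock": time; "qpos": joint angles; "qd": joint speeds; "joint_efforts": joint torques, N m; "position": TCP position; "tool_rot": TCP orientation; "force": force on the tool from outside, world axes, zero at the start; "moment": the same for the moment, N m; "grip_width": finger opening in m; "finger_force": force on a finger pad.
Only numpy, scipy, OpenCV 4.12 (cv2) and the standard library are available. Lean on these libraries where they do the work, as an engineer would, in place of code of your own. Each camera call takes 0.05 s, during which the arm holds its last target. There are 200 camera calls.

## Working session

There is one attempt and no reset: what is moved stays moved. The work goes in short steps, Python scripts to look and compute and a tool call to move; the robot and the scene stay as the last step left them, time stands still between calls to the robot, and variables do not carry over. Pictures are saved under pics/ and viewed, at most 10 in all, crops included, and the job is handed in when it is done.

Besides the shell and the picture viewer there is one more tool, called after "Call:" as name([rows], argument=value, ...), one row to a line, values as JSON. arm_command: Moves the arm, as the interface text tells. Its arguments: {"type":"object","properties":{"deltas":{"type":"array","items":{"type":"array"}},"newtons":{"type":"number"}},"required":["deltas"]}

```bash
mkdir -p pics; ls
cat > h.py <<'E'
import numpy as np, cv2
from workcell import bot
from scipy.spatial.transform import Rotation as R
def cam(f, st=None):
    if "rvec" in f:
        Rm=cv2.Rodrigues(np.array(f["rvec"],float))[0]; t=np.array(f["tvec"],float).ravel()
        return Rm.T, -Rm.T@t
    T=np.array(f["T_tool_cam"]); Rt=R.from_euler("xyz",st["tool_rot"]).as_matrix()
    return Rt@T[:3,:3], Rt@T[:3,3]+np.array(st["position"])
def ray(f,px,st=None):
    k=np.array([f["k1"],0,0,0,0.])
    u=cv2.undistortPoints(np.array([[px]],float),np.array(f["K"],float),k)[0,0]
    Rc,c=cam(f,st); return c, Rc@np.array([u[0],u[1],1])
def atz(f,px,z,st=None):
    c,d=ray(f,px,st); return c+d*(z-c[2])/d[2]
def proj(f,P,st=None):
    Rc,c=cam(f,st); p=Rc.T@(np.array(P)-c); u=p[:2]/p[2]; u=u*(1+f["k1"]*(u@u))
    K=np.array(f["K"]); return K[:2,:2]@u+K[:2,2]
def tri(rays):
    A=np.zeros((3,3));b=np.zeros(3)
    for c,d in rays:
        d=d/np.linalg.norm(d);M=np.eye(3)-np.outer(d,d);A+=M;b+=M@c
    return np.linalg.solve(A,b)
def save(f,n): cv2.imwrite(f"pics/{n}.png",cv2.cvtColor(f["frame"],cv2.COLOR_RGB2BGR))
E
cat > a.py <<'E'
from h import *
s=bot.observe(); print({k:np.round(v,3) for k,v in s.items()})
Z=dict(cam_hinge=.084,lever_ball=.1,plunger_seat=.072,index_knob=.09,knob_grip=.104,carriage_end=.046,bush_arm=.114,slide_base=0,glue_bottle=0,steel_bowls=0,bit_stand=0,marking_gauge=0,peg_tray=0,screw_tin=0)
fs={n:bot.grab_frame(n) for n in("scene","top","wrist")}
for n,f in fs.items(): save(f,n+"0")
for k,z in Z.items():
    rs=[]
    for n,f in fs.items():
        m=bot.mark_of(k,f)
        if m and m[0]["p"]>.3:
            print(k,n,np.round(m[0]["at"]),round(m[0]["p"],2),np.round(atz(f,m[0]["at"],z,s),3)); rs.append(ray(f,m[0]["at"],s))
    if len(rs)>1: print("   tri",np.round(tri(rs),3))
E
python3 a.py
```

```text
pics
{'clock': np.float64(0.0), 'qpos': array([-1.327,  0.522, -0.036,  1.6  ,  0.021,  1.021, -0.113]), 'qd': array([ 0.001, -0.   , -0.   ,  0.001, -0.   , -0.   , -0.001]), 'joint_efforts': array([ 0.0000e+00, -9.2710e+01,  1.9800e+00, -3.6993e+01,  1.8000e-02,
        8.0000e-03,  0.0000e+00]), 'position': array([0.193, 0.594, 0.404]), 'tool_rot': array([-3.14 ,  0.   ,  2.828]), 'force': array([ 0.473, -0.08 ,  0.115]), 'moment': array([ 0.012, -0.009,  0.025]), 'finger_force': np.float64(0.0), 'grip_width': np.float64(0.086)}
cam_hinge scene [263. 229.] 0.97 [ 0.616 -0.114  0.084]
cam_hinge top [296. 195.] 0.73 [ 0.599 -0.107  0.084]
   tri [ 0.603 -0.106  0.071]
lever_ball scene [237. 211.] 0.64 [ 0.518 -0.124  0.1  ]
lever_ball top [301. 212.] 0.66 [ 0.529 -0.126  0.1  ]
   tri [ 0.527 -0.128  0.107]
plunger_seat scene [280. 200.] 0.8 [0.547 0.032 0.072]
plunger_seat top [261. 209.] 0.87 [0.546 0.03  0.072]
   tri [0.546 0.031 0.072]
index_knob scene [280. 195.] 0.42 [0.541 0.036 0.09 ]
index_knob top [261. 206.] 0.61 [0.556 0.029 0.09 ]
   tri [0.553 0.027 0.101]
knob_grip s
[... 753 characters left out ...]
0.86 [ 0.403 -0.588  0.   ]
   tri [ 0.403 -0.586  0.005]
bit_stand scene [363. 152.] 0.61 [0.497 0.557 0.   ]
bit_stand top [132. 221.] 0.86 [0.502 0.561 0.   ]
bit_stand wrist [310. 381.] 0.59 [0.501 0.545 0.   ]
   tri [0.5   0.552 0.005]
marking_gauge scene [129. 324.] 0.9 [ 0.568 -0.55   0.   ]
marking_gauge top [400. 206.] 0.56 [ 0.563 -0.545  0.   ]
   tri [ 0.564 -0.548 -0.006]
peg_tray scene [338. 142.] 0.65 [0.382 0.55  0.   ]
peg_tray top [135. 251.] 0.83 [0.379 0.545 0.   ]
peg_tray wrist [283. 322.] 0.72 [0.388 0.539 0.   ]
   tri [0.383 0.543 0.005]
screw_tin scene [264. 192.] 0.67 [0.409 0.102 0.   ]
screw_tin top [250. 242.] 0.46 [0.418 0.077 0.   ]
   tri [0.421 0.081 0.016]
```

View pics/scene0.png

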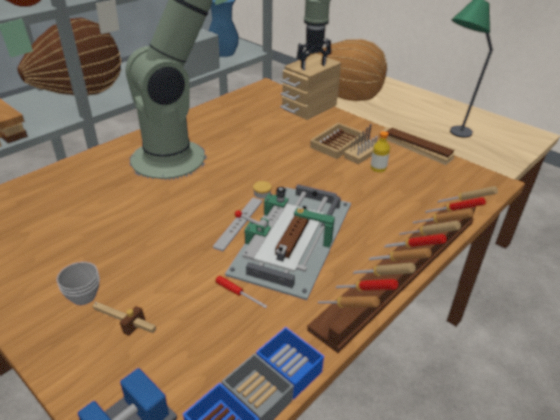

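```bash
cat > go.py <<'E'
from h import *
# tool-frame delta (cm) from the present pose to a world grasp-point target
def delta(G,yaw=None):
    s=bot.observe(); Rt=R.from_euler("xyz",s["tool_rot"]); g=np.array(s["position"])+Rt.apply([0,0,bot.grip_point_offset])
    print("grasp now",np.round(g,4),"rot",np.round(s["tool_rot"],3)); print("tool cm",np.round(Rt.inv().apply(np.array(G)-g)*100,2))
    if yaw is not None: print("rotvec",np.round((Rt.inv()*R.from_euler("xyz",[np.pi,0,yaw])).as_rotvec(),3))
E
python3 -c "
from go import *
delta([.531,-.133,.2],.383+np.pi)"
```

```text
grasp now [0.1929 0.5945 0.25  ] rot [-3.142  0.     2.828]
tool cm [-54.61 -58.76   5.  ]
rotvec [-0.     0.    -0.697]
```

Call:
arm_command([
  [[-2.73, -2.94, 0], [0, 0, 0], 8],
  [[-2.73, -2.94, 0], [0, 0, 0], 8],
  [[-2.73, -2.94, 0], [0, 0, 0], 8],
  [[-2.73, -2.94, 0], [0, 0, 0], 8],
  [[-2.73, -2.94, 0], [0, 0, 0], 8],
  [[-2.73, -2.94, 0], [0, 0, 0], 8],
  [[-2.73, -2.94, 0], [0, 0, 0], 8],
  [[-2.73, -2.94, 0], [0, 0, 0], 8],
  [[-2.73, -2.94, 0], [0, 0, 0], 8],
  [[-2.73, -2.94, 0], [0, 0, 0], 8],
  [[-2.73, -2.94, 0], [0, 0, 0], 8],
  [[-2.73, -2.94, 0], [0, 0, 0], 8],
  [[-2.73, -2.94, 0], [0, 0, 0], 8],
  [[-2.73, -2.94, 0], [0, 0, 0], 8],
  [[-2.73, -2.94, 0], [0, 0, 0], 8],
  [[-2.73, -2.94, 0], [0, 0, 0], 8],
  [[-2.73, -2.94, 0], [0, 0, 0], 8],
  [[-2.73, -2.94, 0], [0, 0, 0], 8],
  [[-2.73, -2.94, 0], [0, 0, 0], 8],
  [[-2.73, -2.94, 0], [0, 0, 0], 8],
])

```text
clock: 4.25
position: [0.5313, -0.135, 0.4049]
tool_rot: [3.141, 0.0, 2.828]
force: [1.3, 0.7, 0.8]
grip_width: 0.0802
finger_force: 0.0
```

Call:
arm_command([
  [[0, 0, 0], [0, 0, -0.14], 8],
  [[0, 0, 0], [0, 0, -0.14], 8],
  [[0, 0, 0], [0, 0, -0.14], 8],
  [[0, 0, 0], [0, 0, -0.14], 8],
  [[0, 0, 0], [0, 0, -0.137], 8],
  [[0, 0, 0], [0, 0, 0], 8],
  [[0, 0, 0], [0, 0, 0], 8],
])

```text
clock: 4.95
position: [0.5307, -0.1335, 0.4047]
tool_rot: [3.142, 0.0, -2.763]
force: [-0.6, 0.4, -0.2]
grip_width: 0.0799
finger_force: 0.0
```

```bash
cat > b.py <<'E'
import sys
from h import *
s=bot.observe(); f=bot.grab_frame("wrist"); save(f,sys.argv[1]); print(s["clock"],np.round(s["position"],4),np.round(s["tool_rot"],3),np.round(s["qpos"],2))
for k,z in dict(cam_hinge=.084,lever_ball=.1,plunger_seat=.072,index_knob=.09,knob_grip=.104,carriage_end=.046,bush_arm=.114,slide_base=0).items():
    for m in bot.mark_of(k,f)[:1]: print(k,np.round(m["at"]),round(m["p"],2),np.round(atz(f,m["at"],z,s),4))
E
python3 b.py w1
```

```text
4.95 [ 0.5307 -0.1335  0.4047] [ 3.142  0.    -2.763] [ 0.05  0.4   0.12  1.81 -0.06  0.93  2.14]
cam_hinge [274. 270.] 0.71 [ 0.601 -0.109  0.084]
lever_ball [278. 207.] 0.74 [ 0.5325 -0.1318  0.1   ]
plunger_seat [421. 265.] 0.88 [0.5436 0.0362 0.072 ]
index_knob [428. 273.] 0.73 [0.544  0.0366 0.09  ]
knob_grip [438. 276.] 0.91 [0.5389 0.0377 0.104 ]
carriage_end [278. 206.] 0.74 [ 0.5471 -0.1267  0.046 ]
bush_arm [350. 363.] 0.9 [ 0.6571 -0.0024  0.114 ]
slide_base [337. 238.] 0.58 [ 0.5715 -0.0349  0.    ]
```

View pics/w1.png

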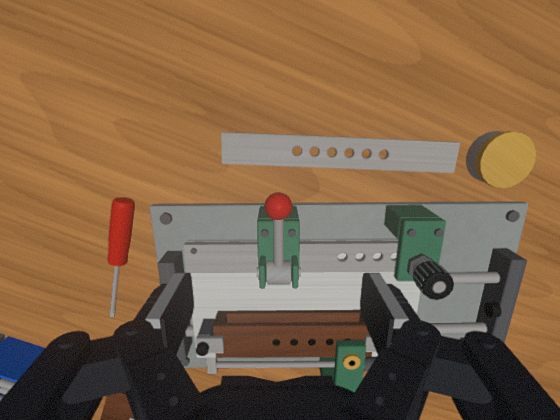

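```bash
python3 -c "
from go import *
delta([.532,-.1325,.100])"
```

```text
grasp now [ 0.5307 -0.1333  0.25  ] rot [-3.142 -0.    -2.759]
tool cm [-0.15  0.03 15.  ]
```

Call:
arm_command([
  [[-0.1, 0, 4], [0, 0, 0], 6],
  [[0, 0, 4], [0, 0, 0], 6],
  [[0, 0, 4], [0, 0, 0], 6],
  [[0, 0, 2.7], [0, 0, 0], 6],
  [[0, 0, 0], [0, 0, 0], 6],
  [[0, 0, 0], [0, 0, 0], 1.5],
  [[0, 0, 0], [0, 0, 0], 1.5],
  [[0, 0, 0], [0, 0, 0], 1.5],
  [[0, 0, 0], [0, 0, 0], 1.5],
  [[0, 0, 0], [0, 0, 0], 1.5],
  [[0, 0, 0], [0, 0, 0], 1.5],
], newtons=25)

```text
clock: 6.5
position: [0.5318, -0.1322, 0.259]
tool_rot: [3.141, 0.001, -2.758]
force: [-3.0, 6.1, 3.1]
grip_width: 0.0235
finger_force: 24.5
```

```bash
python3 b.py w2; python3 -c "
from go import *
delta([.532,-.1325,.100])"
```

```text
6.5 [ 0.5318 -0.1322  0.259 ] [ 3.141e+00  1.000e-03 -2.758e+00] [ 0.08  0.61  0.08  1.92 -0.08  0.61  2.17]
cam_hinge [278. 384.] 0.66 [ 0.5978 -0.1053  0.084 ]
lever_ball [276. 295.] 0.83 [ 0.5324 -0.1329  0.1   ]
plunger_seat [512. 371.] 0.89 [0.5458 0.0353 0.072 ]
knob_grip [552. 411.] 0.76 [0.5428 0.0337 0.104 ]
slide_base [ 44. 327.] 0.74 [ 0.6996 -0.2859 -0.    ]
grasp now [ 0.5319 -0.1321  0.1043] rot [ 3.141e+00  1.000e-03 -2.758e+00]
tool cm [ 0.01 -0.04  0.43]
```

View pics/w2.png

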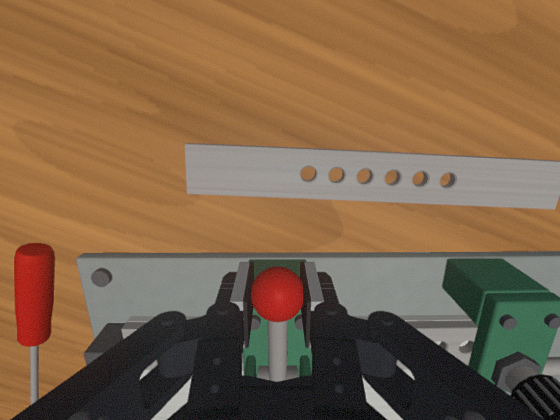

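Call:
arm_command([
  [[-0.25, 0, -0.82], [0, 0, 0], 1.5],
  [[-0.34, 0, -0.79], [0, 0, 0], 1.5],
  [[-0.42, 0, -0.75], [0, 0, 0], 1.5],
  [[-0.5, 0, -0.7], [0, 0, 0], 1.5],
  [[-0.58, 0, -0.64], [0, 0, 0], 1.5],
  [[-0.64, 0, -0.57], [0, 0, 0], 1.5],
  [[-0.7, 0, -0.5], [0, 0, 0], 1.5],
  [[-0.75, 0, -0.42], [0, 0, 0], 1.5],
])

```text
clock: 7.75
position: [0.5702, -0.1167, 0.3109]
tool_rot: [3.141, -0.0, -2.758]
force: [-5.2, 4.5, -4.2]
grip_width: 0.0232
finger_force: 24.7
```

Call:
arm_command([
  [[-0.79, 0, -0.33], [0, 0, 0], 1.5],
  [[-0.82, 0, -0.24], [0, 0, 0], 1.5],
  [[-0.84, 0, -0.15], [0, 0, 0], 1.5],
  [[-0.86, 0, -0.06], [0, 0, 0], 1.5],
  [[-0.86, 0, 0.04], [0, 0, 0], 1.5],
  [[-0.69, 0, 0.1], [0, 0, 0], 1.5],
  [[0, 0, 0], [0, 0, 0], 1.5],
])

```text
clock: 8.45
position: [0.6163, -0.0979, 0.3177]
tool_rot: [3.141, 0.002, -2.757]
force: [-1.5, 7.2, 3.0]
grip_width: 0.0207
finger_force: 23.6
```

```bash
python3 b.py w3
```

```text
8.45 [ 0.6163 -0.0979  0.3177] [ 3.141e+00  2.000e-03 -2.757e+00] [-0.    0.62  0.1   1.68 -0.08  0.84  2.09]
cam_hinge [275. 209.] 0.8 [ 0.6004 -0.1063  0.084 ]
lever_ball [275. 270.] 0.77 [ 0.6351 -0.0918  0.1   ]
plunger_seat [486. 203.] 0.81 [0.5434 0.0333 0.072 ]
index_knob [504. 214.] 0.67 [0.5448 0.0357 0.09  ]
knob_grip [519. 219.] 0.56 [0.5439 0.0348 0.104 ]
carriage_end [464. 281.] 0.63 [0.6111 0.0758 0.046 ]
bush_arm [387. 349.] 0.64 [ 0.655  -0.0021  0.114 ]
slide_base [358. 184.] 0.86 [ 0.574  -0.0347  0.    ]
```

View pics/w3.png

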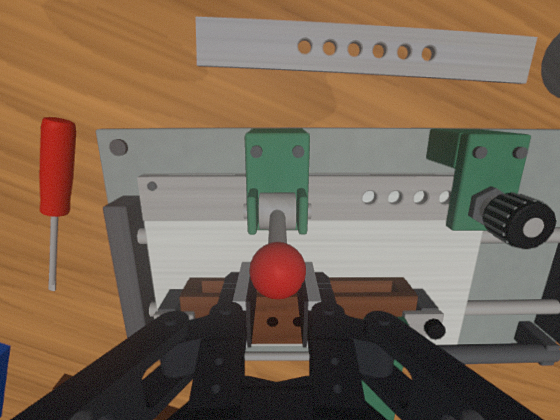

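Run:
```python
from h import *
s=bot.observe(); f=bot.grab_frame("wrist")
hsv=cv2.cvtColor(f["frame"],cv2.COLOR_RGB2HSV); m=((hsv[...,0]<6)|(hsv[...,0]>174))&(hsv[...,1]>150)&(hsv[...,2]>60)
n,l,st,c=cv2.connectedComponentsWithStats(m.astype(np.uint8)); i=[j for j in range(1,n) if st[j,4]>800]
H=np.array([.6005,-.107]); ux=np.array([.928,.372])
for j in i:
    print(st[j],c[j])
    for z in(.155,.161): p=atz(f,c[j],z,s); print(np.round(p,4),"slide x rel hinge",round((p[:2]-H)@ux,4))
print(proj(f,[*(H+.0101*ux),.1613],s), proj(f,[*(H+0*ux),.162],s))
```

```text
[  40  118   36   99 3036] [ 55.89789196 165.93083004]
[ 0.596  -0.2073  0.155 ] slide x rel hinge -0.0415
[ 0.5935 -0.2038  0.161 ] slide x rel hinge -0.0425
[ 250  243   56   56 2389] [277.60485559 271.31477606]
[ 0.6068 -0.1017  0.155 ] slide x rel hinge 0.0079
[ 0.6038 -0.103   0.161 ] slide x rel hinge 0.0046
[272.01072534 282.53361616] [271.93534435 263.08742289]
```

Call:
arm_command([
  [[0, 0, 0], [0, 0, 0], 4.5],
  [[0, 0, 0], [0, 0, 0], 4.5],
  [[0.6, 0, 0], [0, 0, 0], 4.5],
  [[0.7, 0, 0], [0, 0, 0], 4.5],
  [[0, 0, 0], [0, 0, 0], 4.5],
  [[0, 0, 0], [0, 0, 0], 1.5],
  [[0, 0, 0], [0, 0, 0], 1.5],
  [[0, 0, 0], [0, 0, 0], 1.5],
  [[0, 0, 0], [0, 0, 0], 1.5],
  [[0, 0, 0], [0, 0, 0], 1.5],
], newtons=40)

```text
clock: 9.95
position: [0.6036, -0.1031, 0.3164]
tool_rot: [3.14, 0.0, -2.758]
force: [-4.6, 5.3, 8.7]
grip_width: 0.0225
finger_force: 38.8
```

Call:
arm_command([
  [[-0.4, 0, 0], [0, 0, 0], 1.5],
  [[-0.4, 0, 0], [0, 0, 0], 1.5],
  [[-0.4, 0, 0.05], [0, 0, 0], 1.5],
  [[0, 0, 0], [0, 0, 0], 1.5],
])

```text
clock: 10.35
position: [0.6146, -0.0986, 0.315]
tool_rot: [3.14, -0.001, -2.757]
force: [-2.7, 4.3, -1.5]
grip_width: 0.0229
finger_force: 39.5
```

```bash
cat > c.py <<'E'
from h import *
s=bot.observe(); f=bot.grab_frame("wrist")
hsv=cv2.cvtColor(f["frame"],cv2.COLOR_RGB2HSV); m=((hsv[...,0]<6)|(hsv[...,0]>174))&(hsv[...,1]>150)&(hsv[...,2]>60)
n,l,st,c=cv2.connectedComponentsWithStats(m.astype(np.uint8)); i=[j for j in range(1,n) if st[j,4]>800]
H=np.array([.6005,-.107]); ux=np.array([.928,.372])
for j in i:
    b=st[j][:2]+st[j][2:4]/2; p=atz(f,b,.161,s); print(st[j],b,np.round(p,4),"slide x rel hinge",round((p[:2]-H)@ux,4))
g=np.array(s["position"]); print("grasp x rel hinge",(g[:2]-H)@ux, s["clock"])
E
python3 c.py
```

```text
[  38  121   36  100 3077] [ 56. 171.] [ 0.5926 -0.2024  0.161 ] slide x rel hinge -0.0428
[ 251  266   53   56 2368] [277.5 294. ] [ 0.6113 -0.0999  0.161 ] slide x rel hinge 0.0127
grasp x rel hinge 0.01617545690996865 10.35
```

Call:
arm_command([
  [[-0.4, 0, 0.05], [0, 0, 0], 1.5],
  [[-0.4, 0, 0.05], [0, 0, 0], 1.5],
  [[0, 0, 0], [0, 0, 0], 1.5],
])

```text
clock: 10.7
position: [0.6205, -0.0965, 0.3132]
tool_rot: [3.139, -0.006, -2.758]
force: [-13.9, -0.3, -3.2]
grip_width: 0.0222
finger_force: 41.4
```

```bash
python3 c.py
```

```text
[  35  116   37  101 3173] [ 53.5 166.5] [ 0.5956 -0.2006  0.161 ] slide x rel hinge -0.0394
[ 250  257   56   57 2461] [278.  285.5] [ 0.6114 -0.0996  0.161 ] slide x rel hinge 0.0128
grasp x rel hinge 0.0224556032360062 10.7
```

Call:
arm_command([
  [[0, 0, 0], [0, 0, 0], 5],
  [[0, 0, 0], [0, 0, 0], 6],
  [[0, 0, 0], [0, 0, 0], 6],
  [[0, 0, -3], [0, 0, 0], 6],
  [[0, 0, -3], [0, 0, 0], 6],
  [[0.4, 3, 0], [0, 0, 0], 6],
  [[0.4, 3, 0], [0, 0, 0], 6],
  [[0.4, 3, 0], [0, 0, 0], 6],
  [[0.5, 3, 0], [0, 0, 0], 6],
  [[0.5, 3, 0], [0, 0, 0], 6],
  [[0, 0, 0], [0, 0, 0], 6],
  [[0, 0, 0], [0, 0, 0], 6],
])

```text
clock: 11.95
position: [0.5457, 0.0346, 0.3749]
tool_rot: [-3.141, 0.001, -2.757]
force: [0.0, -0.4, 0.9]
grip_width: 0.06
finger_force: 0.0
```

```bash
python3 b.py w4; python3 c.py; python3 -c "
from go import *
delta([.544,.0345,.104])"
```

```text
11.95 [0.5457 0.0346 0.3749] [-3.141e+00  1.000e-03 -2.757e+00] [-0.24  0.44  0.1   1.84 -0.05  0.86  1.83]
cam_hinge [105. 206.] 0.7 [ 0.5987 -0.1047  0.084 ]
lever_ball [ 47. 260.] 0.73 [ 0.6583 -0.1352  0.1   ]
plunger_seat [276. 206.] 0.9 [0.5462 0.0339 0.072 ]
index_knob [276. 211.] 0.76 [0.5457 0.033  0.09  ]
knob_grip [281. 214.] 0.87 [0.5424 0.0364 0.104 ]
carriage_end [292. 268.] 0.96 [0.6107 0.0773 0.046 ]
bush_arm [279. 210.] 0.75 [0.5369 0.0324 0.114 ]
slide_base [210. 186.] 0.62 [ 0.5728 -0.0352  0.    ]
[  24  242   45   38 1319] [ 46.5 261. ] [ 0.6115 -0.1013  0.161 ] slide x rel hinge 0.0123
grasp x rel hinge 0.0015329914188313917 12.4
grasp now [0.5456 0.0341 0.2197] rot [-3.142 -0.    -2.759]
tool cm [ 0.13  0.1  11.57]
```

View pics/w4.png

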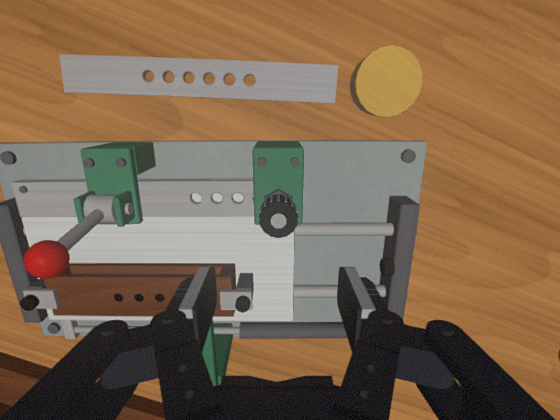

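Call:
arm_command([
  [[0.1, 0.05, 3], [0, 0, 0], 6],
  [[0, 0, 3], [0, 0, 0], 6],
  [[0, 0, 3], [0, 0, 0], 6],
  [[0, 0, 2.5], [0, 0, 0], 6],
  [[0, 0, 0], [0, 0, 0], 6],
  [[0, 0, 0], [0, 0, 0], 2],
  [[0, 0, 0], [0, 0, 0], 2],
  [[0, 0, 0], [0, 0, 0], 2],
  [[0, 0, 0], [0, 0, 0], 2],
  [[0, 0, 0], [0, 0, 0], 2],
  [[0, 0, 0], [0, 0, 0], 2],
], newtons=70)

```text
clock: 13.55
position: [0.5446, 0.0351, 0.2613]
tool_rot: [3.141, 0.002, -2.758]
force: [-4.8, 4.4, 9.1]
grip_width: 0.0284
finger_force: 68.3
```

```bash
python3 b.py w5
```

```text
13.55 [0.5446 0.0351 0.2613] [ 3.141e+00  2.000e-03 -2.758e+00] [-0.22  0.6   0.07  1.93 -0.07  0.61  1.85]
plunger_seat [276. 260.] 0.79 [0.5426 0.0335 0.072 ]
index_knob [278. 280.] 0.64 [0.5447 0.0352 0.09  ]
knob_grip [277. 291.] 0.75 [0.5425 0.034  0.104 ]
carriage_end [298. 346.] 0.86 [0.6119 0.0785 0.046 ]
slide_base [180. 220.] 0.59 [ 0.5725 -0.0345  0.    ]
```

View pics/w5.png

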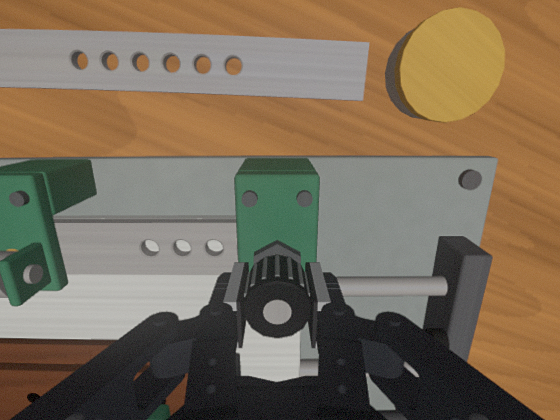

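Call:
arm_command([
  [[0, 0, -0.4], [0, 0, 0], 2],
  [[0, 0, -0.4], [0, 0, 0], 2],
  [[0, 0, -0.4], [0, 0, 0], 2],
  [[0, 0, -0.4], [0, 0, 0], 2],
  [[0, 0, -0.2], [0, 0, 0], 2],
  [[0, 0, 0], [0, 0, 0], 2],
])

```text
clock: 14.6
position: [0.5446, 0.0351, 0.2776]
tool_rot: [3.141, 0.001, -2.758]
force: [8.0, 5.6, -27.1]
grip_width: 0.0281
finger_force: 75.9
```

Call:
arm_command([
  [[0, 0, -0.2], [0, 0, 0], 2],
  [[0, 0, 0], [0, 0, 0], 2],
  [[0, 0, 0], [0, 0, 0], 2],
  [[0, 0, 0], [0, 0, 0], 2],
  [[0, 0, 0], [0, 0, 0], 2],
  [[0, 0, 0], [0, 0, 0], 2],
  [[0, 0, 0], [0, 0, 0], 2],
  [[0, 0, 0], [0, 0, 0], 2],
])

```text
clock: 15.4
position: [0.5446, 0.0352, 0.2778]
tool_rot: [3.141, 0.0, -2.757]
force: [20.0, 6.7, -65.5]
grip_width: 0.0278
finger_force: 78.1
```

```bash
python3 b.py w6; python3 c.py; python3 -c "
from h import *
f=bot.grab_frame('scene')
for k in('lever_ball','carriage_end','knob_grip'):print(k,bot.mark_of(k,f)[:1])
cv2.imwrite('pics/s6.png',cv2.resize(cv2.cvtColor(f['frame'],4)[150:310,190:380],None,fx=4,fy=3.7))"
```

```text
15.4 [0.5446 0.0352 0.2778] [ 3.141  0.    -2.757] [-0.23  0.57  0.08  1.92 -0.07  0.65  1.84]
cam_hinge [ 20. 260.] 0.77 [ 0.6008 -0.1035  0.084 ]
plunger_seat [275. 250.] 0.56 [0.544  0.0334 0.072 ]
index_knob [276. 279.] 0.73 [0.553  0.0374 0.09  ]
knob_grip [279. 294.] 0.84 [0.553  0.0396 0.104 ]
carriage_end [419. 327.] 0.71 [0.5746 0.164  0.046 ]
slide_base [184. 215.] 0.81 [ 0.5739 -0.0356  0.    ]
grasp x rel hinge 0.0009928862004584028 15.85
lever_ball [{'at': [262.7, 203.8], 'p': 0.44}]
carriage_end [{'at': [314.1, 193.1], 'p': 0.86}]
knob_grip [{'at': [278.1, 188.2], 'p': 0.5}]
```

View pics/w6.png

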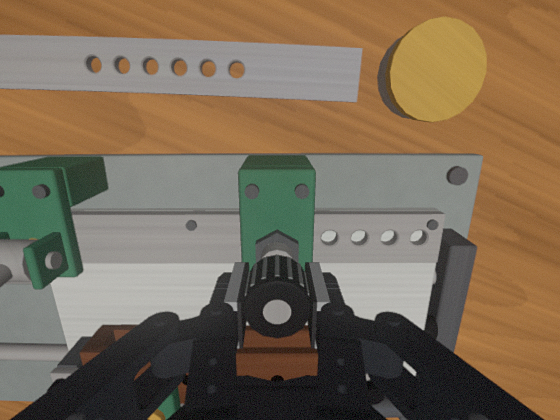

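View pics/s6.png

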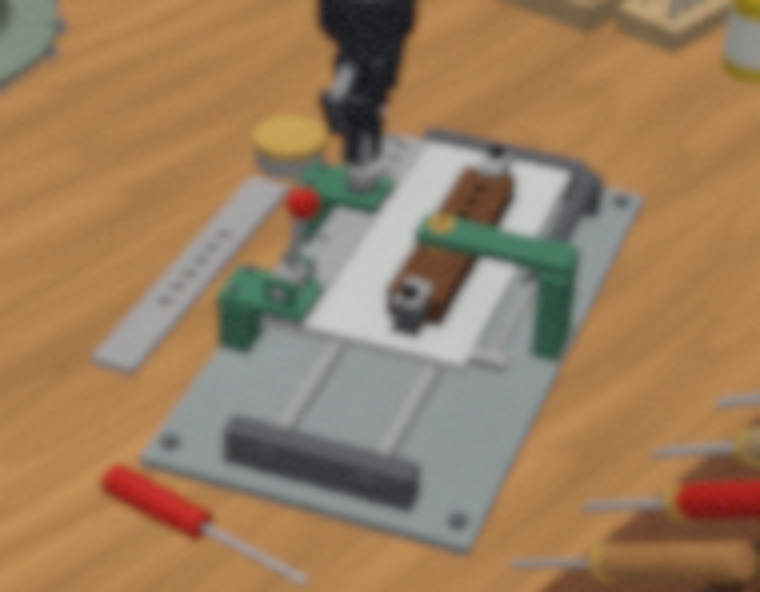

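Call:
arm_command([
  [[0, 0, 0.15], [0, 0, 0], 2],
  [[0, 0, 0], [0, 0, 0], 2],
  [[0, 0, 0], [0, 0, 0], 2],
])

```text
clock: 16.4
position: [0.5446, 0.0352, 0.2776]
tool_rot: [3.141, 0.001, -2.757]
force: [10.3, 5.6, -36.0]
grip_width: 0.0277
finger_force: 82.2
```

Call:
arm_command([
  [[0, 0, 0], [0, 0, 0], 2],
  [[0, 0, 0], [0, 0, 0], 2],
  [[0, 0, 0], [0, 0, 0], 2],
  [[0, 0, 0], [0, 0, 0], 2],
  [[0, 0, 0], [0, 0, 0], 2],
  [[0, 0, 0], [0, 0, 0], 2],
])

```text
clock: 17.0
position: [0.5446, 0.0352, 0.2776]
tool_rot: [3.141, 0.001, -2.757]
force: [10.1, 5.5, -36.3]
grip_width: 0.0277
finger_force: 82.2
```

```bash
python3 b.py w7 | grep -E "carr|hinge|seat"; python3 -c "
from workcell import bot
s=bot.observe();print(s['force'],s['grip_width'],s['position']);print(bot.job_done())"
```

```text
cam_hinge [ 15. 258.] 0.55 [ 0.6007 -0.1063  0.084 ]
plunger_seat [277. 249.] 0.94 [0.5434 0.0344 0.072 ]
carriage_end [418. 331.] 0.64 [0.5777 0.1651 0.046 ]
[ 10.48140955   5.6239896  -36.1979155 ] 0.027753491981590453 [0.5445715  0.03516046 0.27764181]
the job is handed in; nothing more can be done
None
```

The job is handed in, though the hand-in returned no verdict: the cam lever is up at its stop, the carriage is home against its end stop (it measured about 94 mm of the 95 mm run), and the gripper is still holding the knob with the plunger fully up.

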